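# Spring check at the marked height

## Task

Take the spring that stands next to the upright tab of the waiting rack, seat it fully on the tester's spigot, and press its cap down until it is level with the tops of the two pillars; hold it there for a second and read the force, never putting more than 24 N on the tester or pressing clearly past the mark. Then seat that spring on the sorting rack by its reading: under 8 N it is weak and goes next to the rack's upright tab, 8 to 14 N is good and goes in the middle, above 14 N is too stiff and goes farthest from the tab. Leave the other two springs on their spigots and everything else where it is.

Things in the scene. Friction and masses are not known exactly. Their poses are not given: they have to be found in the camera images.
- spring_a: one of three spring units alike in looks, unlike in stiffness, 74 mm tall, about 90 g: steel base ring 30 mm across, 12 mm high, 16 mm bore; bare coils 24 mm across; on top a solid round cap 30 mm across, 20 mm tall (54 to 74 mm), to grip or press; it may be carried by the cap. Origin at the centre of its underside, z up
- spring_a_top (a point): centre of the top face of the cap of spring_a; 74 mm above its underside when free. The cap slides straight down at most 25 mm; it starts to move at about 1.6 N, then the force grows in proportion to travel
- spring_b: one of three spring units alike in looks, unlike in stiffness, 74 mm tall, about 90 g: steel base ring 30 mm across, 12 mm high, 16 mm bore; bare coils 24 mm across; on top a solid round cap 30 mm across, 20 mm tall (54 to 74 mm), to grip or press; it may be carried by the cap. Origin at the centre of its underside, z up
- spring_b_top (a point): centre of the top face of the cap of spring_b; 74 mm above its underside when free. The cap slides straight down at most 25 mm; it starts to move at about 1.6 N, then the force grows in proportion to travel
- spring_c: one of three spring units alike in looks, unlike in stiffness, 74 mm tall, about 90 g: steel base ring 30 mm across, 12 mm high, 16 mm bore; bare coils 24 mm across; on top a solid round cap 30 mm across, 20 mm tall (54 to 74 mm), to grip or press; it may be carried by the cap. Origin at the centre of its underside, z up
- spring_c_top (a point): centre of the top face of the cap of spring_c; 74 mm above its underside when free. The cap slides straight down at most 25 mm; it starts to move at about 1.6 N, then the force grows in proportion to travel
- wait_rack: waiting rack: fixed aluminium bar 60 x 220 mm, 12 mm thick, three spigots 70 mm apart along it, a thin upright tab 36 mm high at one end. Spigots: 12 mm thick, 17 mm tall, top 7 mm tapered. Origin under the bar's centre, y along it towards the tab; a spring unit stands on each of them at the start
- wait_seat1 (a point): waiting rack, foot of the spigot next to the upright tab: the spring to be tested stands here; on the bar's top face, 12 mm above the table
- wait_seat2 (a point): waiting rack, foot of the spigot middle; on the bar's top face, 12 mm above the table
- wait_seat3 (a point): waiting rack, foot of the spigot farthest from the tab; on the bar's top face, 12 mm above the table
- sort_rack: sorting rack: fixed aluminium bar 60 x 220 mm, 12 mm thick, three spigots 70 mm apart along it, a thin upright tab 36 mm high at one end. Spigots: 12 mm thick, 17 mm tall, top 7 mm tapered. Origin under the bar's centre, y along it towards the tab; all empty at the start
- sort_seat1 (a point): sorting rack, foot of the spigot next to the upright tab: for a weak spring; on the bar's top face, 12 mm above the table
- sort_seat2 (a point): sorting rack, foot of the spigot middle: for a good spring; on the bar's top face, 12 mm above the table
- sort_seat3 (a point): sorting rack, foot of the spigot farthest from the tab: for a spring that is too stiff; on the bar's top face, 12 mm above the table
- tester: fixed spring tester; origin under the centre of its grey base, 110 (x) by 160 mm (y), 30 mm high. Steel pillars 16 mm thick, flat tops 94 mm above the table, stand 66 mm off centre at +y and -y. A tilted dial on the +x side, up to 65 mm high, shows the force on the plate: its needle turns clockwise 0.083 rad per N; fine ticks every 2 N, heavy ticks at 8 and 14 N
- tester_seat (a point): centre of the top face of the tester's round plate (64 mm across, 40 mm above the table when unloaded), at the foot of its spigot, which is like those of the racks. The plate gives 1 mm for each 6 N. The arm feels the same force as the dial shows, less the spring's own weight of about 1 N
- tester_mark (a point): the mark: point on the tester's axis level with the pillar tops, 94 mm above the table, where the cap's top centre must come; 20 mm lower than the cap of a free spring seated there. At the mark the three springs give about 5, 11 and 17 N to the arm
- beaker: bystander, to be left alone: open glass beaker, 68 mm across, 85 mm tall; origin at or near its underside
- reagent_bottle: bystander, to be left alone: amber glass bottle, 56 mm across, 100 mm tall; origin at or near its underside
- sample_can: bystander, to be left alone: closed metal can, 64 mm across, 75 mm tall; origin at or near its underside
- weight: bystander, to be left alone: brass weight with a knob, 36 mm across, 50 mm tall; origin at or near its underside
- spatula: bystander, to be left alone: steel spatula lying flat, 180 mm long; origin at or near its underside
- wrench: bystander, to be left alone: steel wrench lying flat, 150 mm long; origin at or near its underside
- collar: bystander, to be left alone: steel collar lying flat, 44 mm across, 14 mm tall; origin at or near its underside

How it is judged:
By the outcome, as a careful person would: the job done as asked, in the order asked, and still so for the second after the job is handed in, with the robot touching nothing.
It also fails if it takes over 67 s, if anything falls off the work surface, if the arm or the gripper's body presses on something with over 40 N, if the wrist force passes 120 N, or if a joint passes its speed limit or range.

## Robot

A 6-joint arm with a two-finger parallel gripper is mounted at the origin on the work surface. World frame = base frame: x ahead of the robot, y to its left, z up, the work surface at z = 0. Lengths are in mm, angles in rad, forces in N, time in s.
With the tool pointing down it reaches from about 275 to 1000 mm from the base axis. Payload 8.4 kg.
Tool frame: the origin (TCP) lies at the very end of the fingers, on their centre line; the grasp point (between the pads) lies 19 mm behind it; z points along the fingers, x is the direction in which the jaws open and shut, and the axes are right-handed (so a half turn about z gives the same grasp; the last joint's range is limited). The gripper opens to 85 mm and grips with 20 to 120 N. Pads are 22 mm wide; open, the fingers measure 114 mm over their backs; the gripper's body (76 mm by 85 mm) begins 54 mm behind the grasp point. The pads swing forward as they close: fully open they stand 13 mm farther back than shut.
Start: joints at [1.283, 0.353, 1.633, -0, 1.155, -0.002], TCP at [176.202, 599.651, 231.281] pointing down, gripper open.
Joint ranges: [-2.63, 2.63], [-0.92, 2.1], [0.06, 2.66], [-1.3, 4.44], [0, 2.69], [-3.02, 3.02]. Speed limits (rad/s): [2.22, 2.22, 2.79, 3.14, 3.14, 3.14].

## Interface

Orientations are given as [roll, pitch, yaw] about the fixed x, y, z axes, in that order (R = Rz(yaw) Ry(pitch) Rx(roll)).
In Python, from rig import r gives the robot as it stands. The module is installed in compiled form; this text tells all that it offers.
- The arm moves only by the tool apply_moves, never from a script. Its argument "targets" is a list that holds one entry, the list of rows, each a list of 7 numbers: the gripper's target within -1 to 1 (fully open at 1, half-way at 0, shut at -1), then the shift along the tool's x, y, z in cm, then the turn, a rotation vector about the tool's x, y, z in degrees. A call has 1 to 8 rows; each row is the pose to reach, as a shift and turn from the pose measured when the call began, along the tool's axes at that moment; what a row does not reach only later rows make up. A row lasts 1/10 s, in which the tool goes at most 50 mm and 8.59 degrees, less where a joint would pass 70% of its speed; a pose out of reach is approached as far as the arm can. A call with a gripper value outside its range is refused whole. The fingers move at their own pace and stop on an object; "newtons" is the grip in N (left out, the last holds). Time passes only in rows, so rows that repeat a pose let the fingers close. It gives the time, the measured TCP pose, the force and the opening at its end, in the units of the state.
- r.sense(): the state, without advancing time (a new reading comes with each control period).
- r.grab_frame(name): name is "scene" or "top" or "wrist"; returns a dict with "pixels" (400x640x3 uint8, red, green, blue), "fov_y" (degrees; the focal length in pixels is half the picture's height over the tangent of half this angle, whatever the lens; pixels are square), "cx", "cy" (the principal point, pixels), "R" (3x3) and "t" (3): a world point X has camera coordinates R X + t; the wrist camera has in their place "mount" (4x4, takes a point from camera to tool coordinates, whose origin is the TCP and whose axes are the tool frame's). Camera axes: x right, y down, z forward; pixel columns grow to the right and rows downward; lengths in mm; the calibration is good to about 2 mm. The wrist camera is an equidistant fisheye: a pixel r from the principal point sees the ray r / f radians off the axis. A picture is of the moment at which its call begins: read the wrist's pose just before it. There is no depth.
- r.sign_off(): hands the job in, once; it reports no verdict.
The state is a dict: "clock": time; "qpos": joint angles; "qvel": joint speeds; "joint_efforts": joint torques, N m; "eef_pos": TCP position; "tcp_rot": TCP orientation; "contact_force": force on the tool from outside, world axes, zero at the start; "wrist_torque": the same for the moment, N m; "opening": opening from 0.0 (shut) to 1.0 (fully open).
Only numpy, scipy, OpenCV 4.12 (cv2) and the standard library are available. Lean on these libraries where they do the work, as an engineer would, in place of code of your own. Each camera call takes 0.05 s, during which the arm holds its last target. There are 200 camera calls.

## Working session

There is one attempt and no reset: what is moved stays moved. The work goes in short steps, Python scripts to look and compute and a tool call to move; the robot and the scene stay as the last step left them, time stands still between calls to the robot, and variables do not carry over. Pictures are saved under pics/ and viewed, about 8 in all and at most 12, crops included, and the job is handed in when it is done.

Besides the shell and the picture viewer there is one more tool, called after "Request:" as name(argument=value, ...) on one line, values as JSON. apply_moves: Moves the arm, as the interface text tells. Its arguments: {"type":"object","properties":{"targets":{"type":"array"},"newtons":{"type":"number"}},"required":["targets"]}

```bash
mkdir -p pics
cat > h.py <<'E'
import numpy as np, cv2
from rig import r
def save(n,fn):
    f=r.grab_frame(n); cv2.imwrite(fn,f["pixels"][:,:,::-1]); return f
def foc(f): return 200/np.tan(np.radians(f["fov_y"])/2)
def cast(f,u,v,z):
    d=np.array([(u-f["cx"])/foc(f),(v-f["cy"])/foc(f),1]); R=np.array(f["R"]);t=np.array(f["t"])
    c=-R.T@t; w=R.T@d; return c+w*(z-c[2])/w[2]
def proj(f,X):
    p=np.array(f["R"])@np.array(X,float)+f["t"]; return p[:2]/p[2]*foc(f)+[f["cx"],f["cy"]]
E
python3 - <<'E'
from h import *
import pickle
s=r.sense();print(s)
fs={n:save(n,f"pics/{n}0.png") for n in("top","scene")}
pickle.dump(fs,open("f0.pkl","wb"))
for n,f in fs.items(): print(n,f["fov_y"],f["cx"],f["cy"],f["R"],f["t"])
E
```

```text
{'clock': 0.0, 'qpos': array([ 1.28258237e+00,  3.53652682e-01,  1.63410518e+00, -2.84030169e-05,
        1.15522378e+00, -2.43521584e-03]), 'qvel': array([ 2.77570265e-04,  3.10946481e-05,  1.69344184e-03, -1.23855882e-03,
        1.18850593e-03, -6.59759765e-04]), 'joint_efforts': array([-6.71200542e-04, -6.05254054e+01, -3.42082357e+01, -1.38717905e-04,
        9.29360715e-03,  3.81022190e-06]), 'eef_pos': array([176.08724812, 599.19469027, 230.5712476 ]), 'tcp_rot': array([3.14157007e+00, 1.38904403e-03, 1.28502905e+00]), 'contact_force': array([-0.05293614, -0.32405204, -0.49348655]), 'wrist_torque': array([ 0.03843805, -0.00496395,  0.00822567]), 'opening': 0.9997839628406849}
top 42.71018613517194 317.96728855384265 196.22075480675704 [[ 0.02462542 -0.99957117 -0.01584509]
 [-0.99504108 -0.02297976 -0.09677387]
 [ 0.09636825  0.01814962 -0.99518026]] [   5.00835254  540.68101436 1148.98105358]
scene 51.31914459852302 320.2953748933503 199.97955593646603 [[ 0.44811635  0.89393523 -0.00845809]
 [ 0.72184347 -0.36739841 -0.58648138]
 [-0.52738386  0.25670648 -0.80991854]] [-240.85442831 -366.392537   1230.55468553]
```

View pics/top0.png

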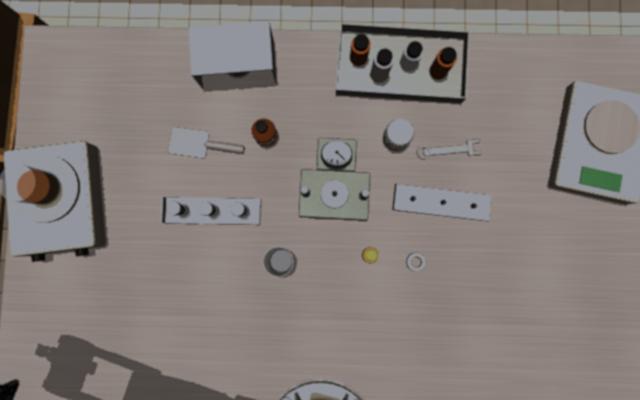

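View pics/scene0.png

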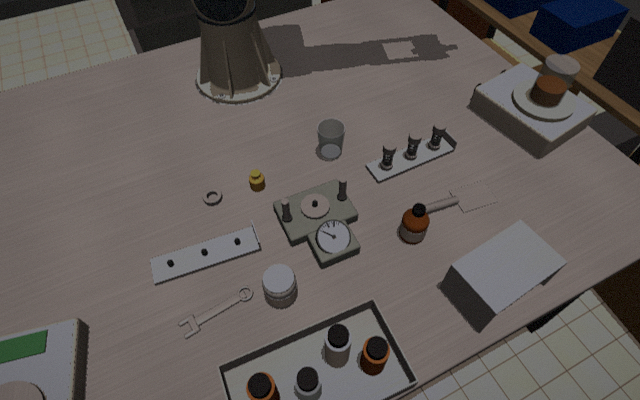

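Run:
```python
from h import *
import pickle
fs=pickle.load(open("f0.pkl","rb"))
t=fs["top"]["pixels"][160:235,155:500,::-1]; s=fs["scene"]["pixels"][115:290,140:470,::-1]
a=cv2.resize(t,(800,174),interpolation=cv2.INTER_CUBIC);b=cv2.resize(s,(800,424),interpolation=cv2.INTER_CUBIC)
cv2.imwrite("pics/z.png",np.clip(np.vstack([a,b])*1.6,0,255).astype(np.uint8))
g=cv2.cvtColor(fs["top"]["pixels"],cv2.COLOR_RGB2GRAY)
def dark(u,v,h=7,th=70):
    p=g[v-h:v+h+1,u-h:u+h+1]; w=np.clip(th-p.astype(float),0,None); y,x=np.mgrid[v-h:v+h+1,u-h:u+h+1]
    return (x*w).sum()/w.sum(),(y*w).sum()/w.sum()
for n,u,v,z in (("s1",412,198,27),("s2",443,202,27),("s3",473,206,27),("tester",334,194,55)):
    c=dark(u,v); print(n,np.round(c,1),cast(fs["top"],*c,z).round(1))
for u,v in((305,191),(364,194)): print("pillar",cast(fs["top"],u,v,94).round(1))
# sub-resolution rack outline: bright low-sat
hsv=cv2.cvtColor(fs["top"]["pixels"],cv2.COLOR_RGB2HSV)
m=((hsv[...,1]<25)&(hsv[...,2]>130)).astype(np.uint8)
n,l,st,ce=cv2.connectedComponentsWithStats(m)
for i in range(1,n):
    if st[i,4]>500:
        pts=np.argwhere(l==i)[:,::-1].astype(np.float32); rc=cv2.minAreaRect(pts)
        bx=cv2.boxPoints(rc); P=np.array([cast(fs["top"],*q,12) for q in bx])
        print(st[i],P.round(0)[:,:2].tolist(),P.mean(0).round(1))
```

```text
s1 [412.3 198.3] [ 540.5 -198.1   27. ]
s2 [442.6 201.9] [ 533.8 -267.1   27. ]
s3 [473.  205.5] [ 527.2 -336.1   27. ]
tester [334.1 193.4] [544.9 -18.7  55. ]
pillar [544.6  45.1  94. ]
pillar [541.  -82.7  94. ]
[   10     1   453    96 14824] [[837.0, 778.0], [1050.0, 782.0], [993.0, -323.0], [786.0, -309.0]] [916.5 232.   12. ]
[ 466   10  123   25 1839] [[999.0, -326.0], [1004.0, -616.0], [944.0, -615.0], [939.0, -326.0]] [ 971.5 -470.6   12. ]
[590  12  50  14 631] [[999.0, -621.0], [1001.0, -737.0], [969.0, -735.0], [967.0, -620.0]] [ 983.7 -678.2   12. ]
[ 557   80   83  122 5314] [[579.0, -530.0], [832.0, -582.0], [798.0, -775.0], [546.0, -719.0]] [ 688.7 -651.5   12. ]
[383 117  32  27 558] [[728.0, -130.0], [748.0, -190.0], [682.0, -211.0], [662.0, -152.0]] [ 705.1 -170.7   12. ]
[ 154  125   88   35 1258] [[702.0, 411.0], [707.0, 204.0], [625.0, 201.0], [621.0, 406.0]] [663.8 305.6  12. ]
[   4  141   89  115 6948] [[641.0, 774.0], [662.0, 574.0], [409.0, 535.0], [387.0, 731.0]] [524.7 653.4  12. ]
[ 300  171   70   47 2616] [[499.0, 59.0], [601.0, 57.0], [597.0, -102.0], [495.0, -98.0]] [548.  -20.9  12. ]
[ 395  182   98   40 2437] [[515.0, -155.0], [580.0, -163.0], [557.0, -387.0], [492.0, -378.0]] [ 535.9 -270.8   12. ]
[ 166  196   95   29 2065] [[469.0, 370.0], [534.0, 373.0], [539.0, 153.0], [474.0, 151.0]] [504.  261.8  12. ]
[283 384  73  16 635] [[116.0, 86.0], [121.0, -75.0], [88.0, -76.0], [83.0, 85.0]] [102.1   5.1  12. ]
```

View pics/z.png

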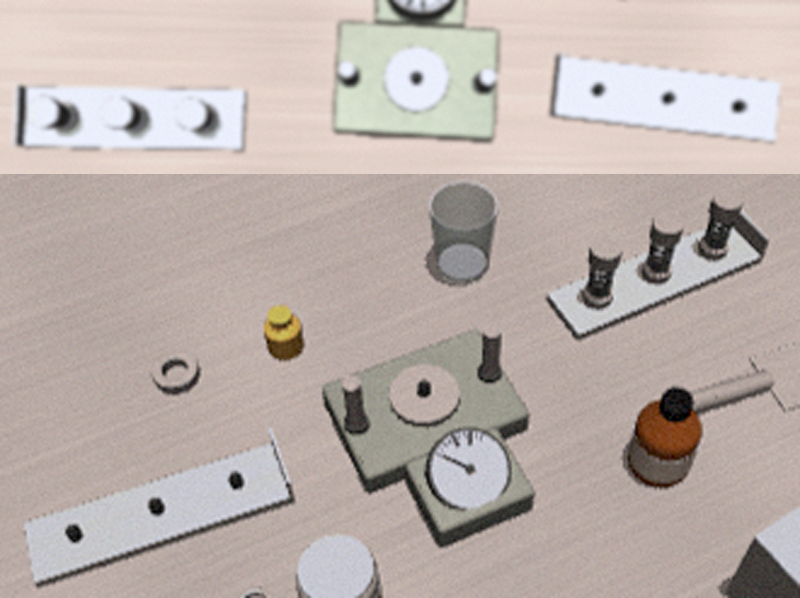

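```bash
cat >> h.py <<'E'
from scipy.spatial.transform import Rotation as Ro
def go(x,y,z,yaw=0.):
    s=r.sense(); R=Ro.from_euler("xyz",s["tcp_rot"]); T=Ro.from_euler("xyz",[np.pi,0,yaw])
    print("shift cm",(R.inv().apply(np.array([x,y,z])-s["eef_pos"])/10).round(2),"turn deg",np.degrees((R.inv()*T).as_rotvec()).round(2))
E
python3 - <<'E'
from h import *
import pickle
f=pickle.load(open("f0.pkl","rb"))["top"]
for u in(175.3,208,239): print(cast(f,u,208.5,86).round(1))
g=r.grab_frame("wrist"); print(g["mount"],g["fov_y"],g["cx"],g["cy"])
go(502,330,210)
E
```

```text
[500.5 327.8  86. ]
[502.2 256.1  86. ]
[503.8 188.3  86. ]
[[ 9.99999450e-01 -9.93141226e-04  3.36478899e-04 -4.84424789e-01]
 [ 8.40651577e-04  9.51103334e-01  3.08871722e-01 -7.96753618e+01]
 [-6.26779444e-04 -3.08871269e-01  9.51103646e-01 -1.42210895e+02]
 [ 0.00000000e+00  0.00000000e+00  0.00000000e+00  1.00000000e+00]] 65.70646984690485 315.1669624175293 201.560444741795
shift cm [-16.65  38.86   2.09] turn deg [4.000e-02 5.000e-02 7.362e+01]
```

Request:
apply_moves(targets=[[[1,-16.6,38.9,2.1,0,0,73.6],[1,-16.6,38.9,2.1,0,0,73.6],[1,-16.6,38.9,2.1,0,0,73.6],[1,-16.6,38.9,2.1,0,0,73.6],[1,-16.6,38.9,2.1,0,0,73.6],[1,-16.6,38.9,2.1,0,0,73.6],[1,-16.6,38.9,2.1,0,0,73.6],[1,-16.6,38.9,2.1,0,0,73.6]]])

```text
clock: 0.95
eef_pos: [485.6, 343.8, 210.9]
tcp_rot: [3.141, 0.0, 0.079]
contact_force: [0.8, 0.4, -0.2]
opening: 1.003
```

Request:
apply_moves(targets=[[[1,0,0,0,0,0,4.5],[1,0,0,0,0,0,4.5],[1,0,0,0,0,0,4.5]]])

```text
clock: 1.25
eef_pos: [485.2, 343.9, 210.7]
tcp_rot: [3.141, 0.001, 0.003]
contact_force: [0.2, -0.4, 0.7]
opening: 0.998
```

```bash
cat >> h.py <<'E'
def wrist(fn=None):
    s=r.sense(); g=r.grab_frame("wrist"); g["s"]=s
    if fn: cv2.imwrite(fn,g["pixels"][:,:,::-1])
    return g
def wcast(g,u,v,z):
    p=np.array([u-g["cx"],v-g["cy"]]); rr=np.hypot(*p); th=rr/foc(g); M=np.array(g["mount"])
    d=np.append(p/rr*np.sin(th),np.cos(th)) if rr>0 else np.array([0,0,1.])
    R=Ro.from_euler("xyz",g["s"]["tcp_rot"]); c=R.apply(M[:3,3])+g["s"]["eef_pos"]; w=R.apply(M[:3,:3]@d)
    return c+w*(z-c[2])/w[2]
def wproj(g,X):
    M=np.array(g["mount"]);R=Ro.from_euler("xyz",g["s"]["tcp_rot"])
    p=M[:3,:3].T@(R.inv().apply(np.array(X,float)-g["s"]["eef_pos"])-M[:3,3]); h=np.hypot(p[0],p[1])
    return p[:2]/h*np.arctan2(h,p[2])*foc(g)+[g["cx"],g["cy"]]
E
python3 - <<'E'
from h import *
g=wrist("pics/w1.png"); s=g["s"]; print(s["clock"],s["eef_pos"],s["tcp_rot"])
import pickle; pickle.dump(g,open("w1.pkl","wb"))
print(wproj(g,[500,328,86]))
E
```

```text
1.25 [485.16880121 343.85300952 210.72483662] [3.14053706e+00 9.42837143e-04 2.79853392e-03]
[332.12491185 209.98636217]
```

View pics/w1.png

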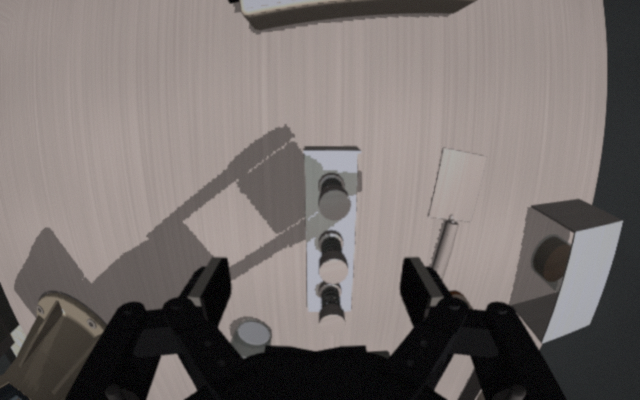

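```bash
cat >> h.py <<'E'
def circ(g,u,v,rad,h=30,tol=3,p2=12):
    im=cv2.cvtColor(g["pixels"],cv2.COLOR_RGB2GRAY)[v-h:v+h,u-h:u+h]; im=cv2.resize(im,None,fx=4,fy=4,interpolation=cv2.INTER_CUBIC)
    c=cv2.HoughCircles(cv2.GaussianBlur(im,(0,0),2),cv2.HOUGH_GRADIENT,1,10,param1=60,param2=p2,minRadius=int(4*(rad-tol)),maxRadius=int(4*(rad+tol)))
    return [] if c is None else [(u-h+(a+.5)/4-.5,v-h+(b+.5)/4-.5,q/4) for a,b,q in c[0][:4]]
E
python3 - <<'E'
from h import *
import pickle
g=pickle.load(open("w1.pkl","rb"))
for u,v in((335,205),(333,268)):
  for a,b,q in circ(g,u,v,17): print(round(a,1),round(b,1),round(q,1),wcast(g,a,b,86).round(1))
f=pickle.load(open("f0.pkl","rb"))["top"]
for a,b,q in circ(f,176,208,7,h=14): print("top",round(a,1),round(b,1),q,cast(f,a,b,86).round(1))
E
```

```text
334.8 204.8 15.1 [502.3 333.1  86. ]
336.5 207.8 19.0 [504.  330.2  86. ]
331.8 200.8 14.1 [499.5 336.9  86. ]
333.5 272.8 14.5 [502.9 261.3  86. ]
334.2 275.5 17.2 [503.8 258.   86. ]
332.8 277.8 19.6 [502.4 255.3  86. ]
332.2 264.2 14.4 [501.4 271.1  86. ]
top 181.8 210.2 6.65 [497.  313.5  86. ]
top 173.8 208.0 5.9 [501.5 331.3  86. ]
top 171.2 207.5 8.7 [502.5 336.8  86. ]
```

Request:
apply_moves(targets=[[[1,0.85,0.6,4.5,0,0,0.1],[1,1.7,1.2,8.1,0,0,0.1],[1,1.7,1.2,9.1,0,0,0.1],[1,1.7,1.2,9.1,0,0,0.1]]])

```text
clock: 1.7
eef_pos: [500.3, 332.4, 118.6]
tcp_rot: [3.139, 0.004, 0.004]
contact_force: [0.5, 0.1, 0.2]
opening: 1.002
```

Run:
```python
from h import *
g=wrist("pics/w2.png"); s=g["s"]; print(s["eef_pos"],s["tcp_rot"])
c=wproj(g,[502,332,86]); print(c, wproj(g,[517,332,86]))
im=cv2.resize(g["pixels"][100:400,170:470,::-1],(600,600)); im=np.clip(im*1.8,0,255).astype(np.uint8)
cv2.circle(im,tuple(int(q) for q in ((c-[170,100])*2)),3,(0,0,255),-1); cv2.imwrite("pics/w2z.png",im)
go(502,332,55)
```

```text
[500.27406766 332.38320644 118.61581566] [3.13894473 0.003677   0.00355867]
[319.09374212 236.23143567] [343.2754243  236.23701977]
shift cm [0.08 0.09 6.52] turn deg [0.07 0.08 0.19]
```

View pics/w2z.png

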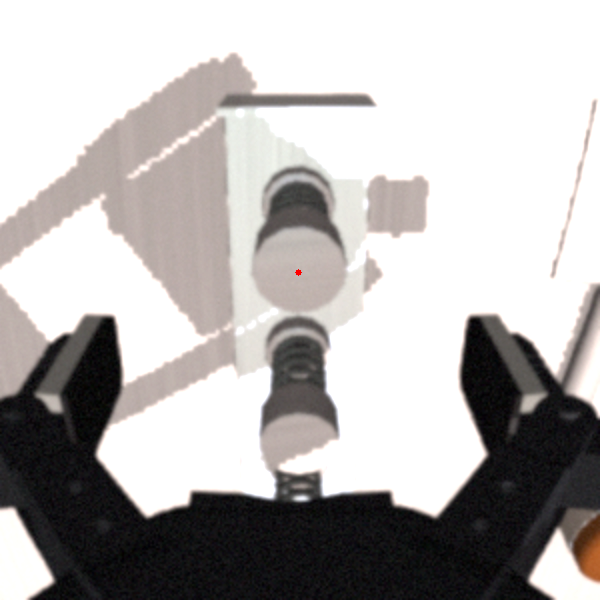

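Request:
apply_moves(targets=[[[1,0.1,0,3.5,0,0,0.2],[1,0.1,0,6.2,0,0,0.2],[1,0.1,0,6.4,0,0,0.2],[-1,0.1,0,6.4,0,0,0.2],[-1,0.1,0,6.4,0,0,0.2],[-1,0.1,0,6.4,0,0,0.2],[-1,0.1,0,6.4,0,0,0.2],[-1,0.1,0,6.4,0,0,0.2]]], newtons=40)

```text
clock: 2.55
eef_pos: [502.8, 333.4, 57.2]
tcp_rot: [3.141, -0.0, -0.0]
contact_force: [0.2, 0.4, 2.3]
opening: 0.337
```

Run:
```python
from h import *
s=r.sense(); print(s["clock"],s["eef_pos"],s["tcp_rot"],s["contact_force"],s["opening"])
```

```text
2.55 [502.77912594 333.40057061  57.18264001] [ 3.14146258e+00 -7.36749531e-05 -1.48219049e-04] [0.23823594 0.43830713 2.25912346] 0.3372916229543794
```

Request:
apply_moves(targets=[[[-1,0,0,-1,0,0,0],[-1,0,0,-2.5,0,0,0],[-1,0,0,-4.5,0,0,0],[-1,0,0,-7.5,0,0,0],[-1,0,0,-11,0,0,0],[-1,0,0,-13,0,0,0],[-1,0,0,-13,0,0,0]]])

```text
clock: 3.25
eef_pos: [504.5, 334.5, 191.7]
tcp_rot: [-3.138, -0.006, -0.0]
contact_force: [0.3, 0.8, -0.4]
opening: 0.343
```

Request:
apply_moves(targets=[[[-1,0.2,2.5,0,0,0,0],[-1,0.8,7,0,0,0,0],[-1,1.5,12,0,0,0,0],[-1,2,17,0,0,0,0],[-1,2.5,22,0,0,0,0],[-1,3,27,0,0,0,0],[-1,3.5,32,0,0,0,0],[-1,4,36,0,0,0,0]]])

```text
clock: 4.05
eef_pos: [543.7, -28.0, 190.3]
tcp_rot: [-3.138, -0.005, -0.001]
contact_force: [1.0, 0.5, -1.0]
opening: 0.339
```

Run:
```python
from h import *
s=r.sense(); print(s["clock"],s["contact_force"],s["opening"])
go(545,-70,187)
```

```text
4.05 [ 0.96039707  0.52230731 -1.04748266] 0.33929634576038786
shift cm [0.13 4.21 0.32] turn deg [-0.19 -0.27 -0.04]
```

Request:
apply_moves(targets=[[[-1,0.1,2.5,0.3,-0.2,-0.3,0],[-1,0.1,4.2,0.3,-0.2,-0.3,0],[-1,0.1,4.2,0.3,-0.2,-0.3,0],[-1,0.1,4.2,0.3,-0.2,-0.3,0]]])

```text
clock: 4.45
eef_pos: [544.1, -69.9, 186.8]
tcp_rot: [-3.141, 0.002, -0.002]
contact_force: [-0.5, -0.0, -0.6]
opening: 0.336
```

Run:
```python
from h import *
import pickle
g=wrist("pics/w3.png"); s=g["s"]; print(s["clock"],s["eef_pos"],s["tcp_rot"],s["contact_force"])
pickle.dump(g,open("w3.pkl","wb"))
cv2.imwrite("pics/w3z.png",np.clip(g["pixels"][:,:,::-1]*1.5,0,255).astype(np.uint8))
print(wproj(g,[545,-19,57]),wproj(g,[545,-19,40]))
```

```text
4.45 [544.11910817 -69.8696713  186.79416647] [-3.14135029e+00  1.54677728e-03 -1.88387023e-03] [-0.48846058 -0.03175537 -0.60938265]
[316.93255352 136.29932764] [316.86265233 134.43979403]
```

View pics/w3z.png

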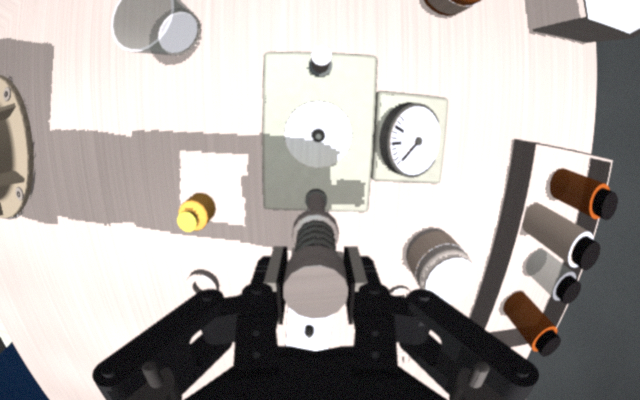

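Run:
```python
from h import *
import pickle
g=pickle.load(open("w3.pkl","rb"));im=cv2.cvtColor(g["pixels"],cv2.COLOR_RGB2GRAY).astype(float)
p=im[124:145,308:329]; w=np.clip(60-p,0,None);y,x=np.mgrid[124:145,308:329]
c=(x*w).sum()/w.sum(),(y*w).sum()/w.sum(); print("spigot",c,wcast(g,*c,54))
print("plate",[(np.round(q,1),wcast(g,q[0],q[1],40).round(1)) for q in circ(g,318,134,35,h=50,tol=3)])
T=g["s"]["eef_pos"]
for dz in(-45,-33): 
  for dx,dy in((0,0),(15,0),(-15,0),(0,15)): print(dz,dx,dy,wproj(g,T+[dx,dy,dz]).round(1))
z=cv2.resize(g["pixels"][190:330,245:385,::-1],(560,560),interpolation=cv2.INTER_CUBIC)
cv2.imwrite("pics/w3c.png",np.clip(z*1.5,0,255).astype(np.uint8))
```

```text
spigot (np.float64(317.3775372124493), np.float64(134.3044654939107)) [545.40796549 -17.52082761  54.        ]
plate []
-45 0 0 [316.2 228. ]
-45 15 0 [339.  227.9]
-45 -15 0 [293.3 228. ]
-45 0 15 [316.1 206.4]
-33 0 0 [316.2 235.5]
-33 15 0 [340.4 235.4]
-33 -15 0 [292.  235.5]
-33 0 15 [316.2 212.8]
```

View pics/w3c.png

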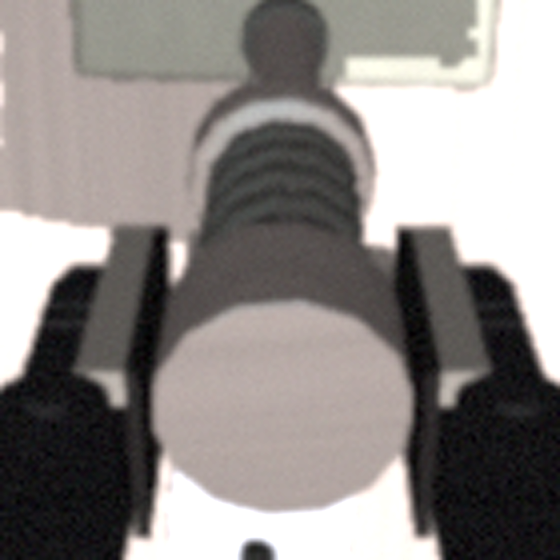

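Run:
```python
from h import *
go(545.4,-16,125)
```

```text
shift cm [ 0.12 -5.34  6.19] turn deg [-0.01  0.07 -0.05]
```

Request:
apply_moves(targets=[[[-1,0.1,-2.5,0,0,0,0],[-1,0.1,-5,0,0,0,0],[-1,0.1,-5.35,0,0,0,0],[-1,0.1,-5.35,2.5,0,0,0],[-1,0.1,-5.35,5.5,0,0,0],[-1,0.1,-5.35,6.2,0,0,0],[-1,0.1,-5.35,6.2,0,0,0],[-1,0.1,-5.35,6.2,0,0,0]]])

```text
clock: 5.3
eef_pos: [545.8, -15.8, 125.8]
tcp_rot: [-3.141, 0.0, -0.001]
contact_force: [-0.6, 0.5, -0.5]
opening: 0.336
```

Run:
```python
from h import *
g=wrist(); print(r.sense()["contact_force"],r.sense()["eef_pos"],r.sense()["tcp_rot"])
f=r.grab_frame("scene")
z1=cv2.resize(g["pixels"][140:330,220:410,::-1],(500,500),interpolation=cv2.INTER_CUBIC)
z2=cv2.resize(f["pixels"][120:270,240:390,::-1],(300,300))
c=np.zeros((500,800,3),np.uint8);c[:,:500]=np.clip(z1*1.4,0,255);c[:300,500:]=np.clip(z2*1.4,0,255)
cv2.imwrite("pics/w4.png",c); go(545.4,-16,100)
```

```text
[ 0.14516448 -0.11616067 -1.85619913] [546.14273563 -15.84142585 126.17257792] [-3.14143801e+00 -4.74707971e-04 -8.05635975e-04]
shift cm [-0.08  0.01  2.62] turn deg [-0.01 -0.04 -0.05]
```

View pics/w4.png

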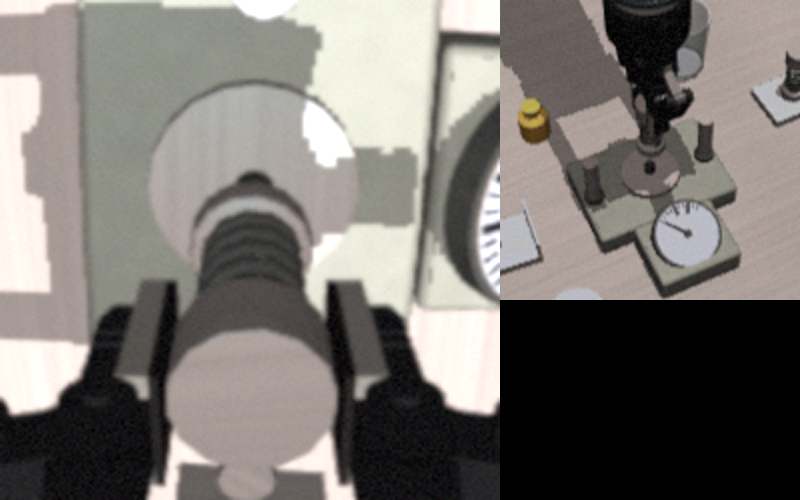

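Request:
apply_moves(targets=[[[-1,-0.05,0,1,0,0,0],[-1,-0.05,0,1.7,0,0,0],[-1,-0.05,0,2.2,0,0,0],[-1,-0.05,0,2.6,0,0,0],[-1,-0.05,0,3,0,0,0],[-1,-0.05,0,3.1,0,0,0]]])

```text
clock: 6.0
eef_pos: [545.5, -15.9, 94.7]
tcp_rot: [-3.141, -0.0, -0.001]
contact_force: [-0.0, -0.0, -1.0]
opening: 0.335
```

Request:
apply_moves(targets=[[[-1,0,0,0.4,0,0,0],[-1,0,0,0.7,0,0,0],[-1,0,0,0.9,0,0,0],[-1,0,0,0.95,0,0,0],[-1,0,0,0.95,0,0,0]]])

```text
clock: 6.5
eef_pos: [545.6, -15.9, 85.3]
tcp_rot: [-3.142, -0.0, -0.001]
contact_force: [-0.2, -1.0, 1.3]
opening: 0.343
```

Request:
apply_moves(targets=[[[0.3,0,0,0,0,0,0],[0.5,0,0,0,0,0,0],[0.5,0,0,0,0,0,0],[0.5,0,0,-1,0,0,0],[0.5,0,0,-4,0,0,0],[-1,0,0,-6,0,0,0],[-1,0,0,-6.5,0,0,0],[-1,0,0,-6.5,0,0,0]]])

```text
clock: 7.3
eef_pos: [546.2, -16.0, 151.3]
tcp_rot: [3.142, -0.002, -0.001]
contact_force: [-0.4, 0.5, -0.2]
opening: 0.242
```

Request:
apply_moves(targets=[[[-1,0,0,0,0,0,0],[-1,0,0,0,0,0,0],[-1,0,0,0,0,0,0]]])

```text
clock: 7.6
eef_pos: [545.6, -16.0, 150.4]
tcp_rot: [-3.142, -0.001, -0.001]
contact_force: [0.0, -0.2, 0.4]
opening: -0.003
```

Run:
```python
from h import *
s=r.sense();print(s["clock"],s["eef_pos"],s["tcp_rot"],s["contact_force"],s["opening"])
f=r.grab_frame("scene"); g=wrist()
z1=cv2.resize(g["pixels"][180:400,220:440,::-1],(400,400),interpolation=cv2.INTER_CUBIC)
z2=cv2.resize(f["pixels"][150:270,270:390,::-1],(400,400),interpolation=cv2.INTER_CUBIC)
cv2.imwrite("pics/w5.png",np.clip(np.hstack([z1,z2])*1.5,0,255).astype(np.uint8))
print([proj(f,[545.4,-18,z]).round(1) for z in (40,52,94,114)])
```

```text
7.6 [545.60470784 -15.95843138 150.44250916] [-3.14151984e+00 -8.42737011e-04 -9.10840985e-04] [ 0.00343894 -0.2348295   0.39812746] -0.002819636458237815
[array([314.4, 204.8]), array([314.3, 201.6]), array([313.9, 189.7]), array([313.6, 183.8])]
```

View pics/w5.png

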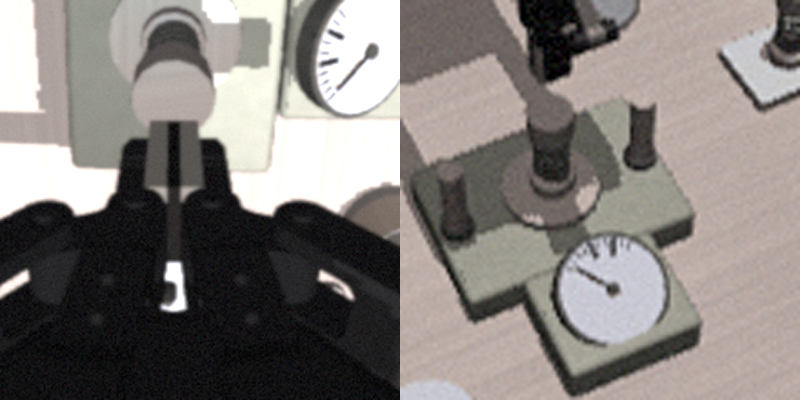

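Request:
apply_moves(targets=[[[-1,0,0.2,1.5,0,0,0],[-1,0,0.2,2.7,0,0,0],[-1,0,0.2,3.1,0,0,0],[-1,0,0.2,3.2,0,0,0],[-1,0,0.2,3.2,0,0,0]]])

```text
clock: 8.2
eef_pos: [545.9, -17.9, 118.6]
tcp_rot: [-3.142, -0.001, -0.001]
contact_force: [-0.3, 0.9, -0.1]
opening: -0.0
```

Request:
apply_moves(targets=[[[-1,0,0,0.1,0,0,0],[-1,0,0,0.2,0,0,0],[-1,0,0,0.3,0,0,0],[-1,0,0,0.4,0,0,0],[-1,0,0,0.5,0,0,0],[-1,0,0,0.6,0,0,0],[-1,0,0,0.6,0,0,0]]])

```text
clock: 8.9
eef_pos: [546.0, -17.9, 112.7]
tcp_rot: [-3.142, -0.001, -0.001]
contact_force: [-0.2, 0.5, 2.7]
opening: 0.0
```

Request:
apply_moves(targets=[[[-1,0,0,0.2,0,0,0],[-1,0,0,0.4,0,0,0],[-1,0,0,0.6,0,0,0],[-1,0,0,0.8,0,0,0],[-1,0,0,1,0,0,0],[-1,0,0,1.2,0,0,0],[-1,0,0,1.3,0,0,0],[-1,0,0,1.3,0,0,0]]])

```text
clock: 9.7
eef_pos: [546.2, -17.9, 99.8]
tcp_rot: [-3.142, -0.001, -0.001]
contact_force: [-1.2, -0.4, 8.7]
opening: 0.001
```

Request:
apply_moves(targets=[[[-1,0,0,0.15,0,0,0],[-1,0,0,0.3,0,0,0],[-1,0,0,0.42,0,0,0],[-1,0,0,0.5,0,0,0],[-1,0,0,0.56,0,0,0],[-1,0,0,0.58,0,0,0],[-1,0,0,0.58,0,0,0]]])

```text
clock: 10.4
eef_pos: [546.3, -17.9, 94.5]
tcp_rot: [-3.142, -0.002, -0.001]
contact_force: [-2.6, -0.3, 11.2]
opening: 0.004
```

Request:
apply_moves(targets=[[[-1,0,0,0.05,0,0,0],[-1,0,0,0.05,0,0,0],[-1,0,0,0.05,0,0,0],[-1,0,0,0.05,0,0,0],[-1,0,0,0.05,0,0,0],[-1,0,0,0.05,0,0,0],[-1,0,0,0.05,0,0,0],[-1,0,0,0.05,0,0,0]]])

```text
clock: 11.2
eef_pos: [546.5, -18.0, 94.5]
tcp_rot: [3.142, -0.002, -0.001]
contact_force: [-2.0, 0.0, 10.9]
opening: 0.003
```

Request:
apply_moves(targets=[[[-1,0,0,0,0,0,0],[-1,0,0,0,0,0,0],[-1,0,0,0,0,0,0],[-1,0,0,0,0,0,0],[-1,0,0,0,0,0,0],[-1,0,0,0,0,0,0]]])

```text
clock: 11.8
eef_pos: [546.6, -18.0, 95.0]
tcp_rot: [-3.142, -0.002, -0.001]
contact_force: [-1.9, 0.8, 11.5]
opening: 0.002
```

Run:
```python
from h import *
s=r.sense();print(s["clock"],s["eef_pos"],s["tcp_rot"],s["contact_force"])
f=r.grab_frame("scene"); g=wrist()
z1=cv2.resize(g["pixels"][150:350,250:450,::-1],(400,400),interpolation=cv2.INTER_CUBIC)
z2=cv2.resize(f["pixels"][170:270,285:385,::-1],(400,400),interpolation=cv2.INTER_CUBIC)
cv2.imwrite("pics/w6.png",np.clip(np.hstack([z1,z2])*1.5,0,255).astype(np.uint8))
s=r.sense();print(s["eef_pos"],s["contact_force"])
```

```text
11.8 [546.64830877 -17.9659272   94.9665562 ] [-3.14158609e+00 -2.41678574e-03 -8.82064167e-04] [-1.91884457  0.75529521 11.48321938]
[546.61943681 -17.96730164  94.94517021] [-1.81866496 -1.26496608 10.52161526]
```

View pics/w6.png

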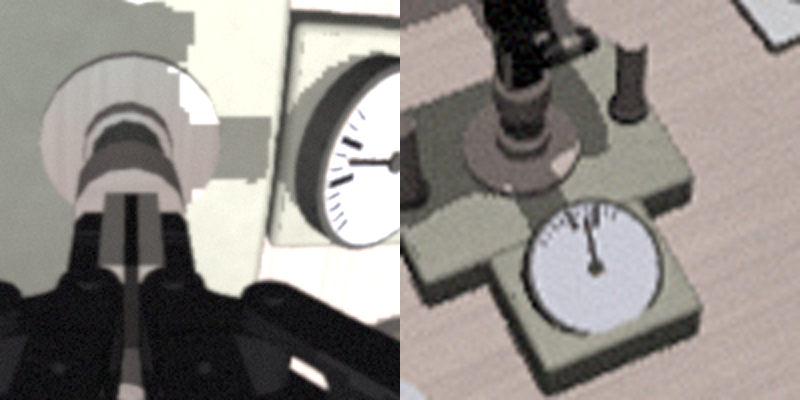

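Request:
apply_moves(targets=[[[-1,0,0,0.08,0,0,0],[-1,0,0,0.14,0,0,0],[-1,0,0,0.14,0,0,0],[-1,0,0,0.14,0,0,0],[-1,0,0,0.14,0,0,0],[-1,0,0,0.14,0,0,0],[-1,0,0,0.14,0,0,0],[-1,0,0,0.14,0,0,0]]])

```text
clock: 12.7
eef_pos: [546.7, -18.0, 94.0]
tcp_rot: [3.142, -0.003, -0.001]
contact_force: [-2.3, -0.3, 10.4]
opening: 0.008
```

Request:
apply_moves(targets=[[[-1,0,0,0.04,0,0,0],[-1,0,0,0.04,0,0,0],[-1,0,0,0.04,0,0,0],[-1,0,0,0.04,0,0,0],[-1,0,0,0.04,0,0,0],[-1,0,0,0.04,0,0,0],[-1,0,0,0.04,0,0,0],[-1,0,0,0.04,0,0,0]]])

```text
clock: 13.5
eef_pos: [546.8, -18.0, 94.1]
tcp_rot: [3.142, -0.003, -0.001]
contact_force: [-3.4, -0.6, 10.8]
opening: -0.001
```

Request:
apply_moves(targets=[[[-1,0,0,0.05,0,0,0],[-1,0,0,0.05,0,0,0],[-1,0,0,0.05,0,0,0],[-1,0,0,0.05,0,0,0],[-1,0,0,0.05,0,0,0],[-1,0,0,0.05,0,0,0],[-1,0,0,0.05,0,0,0],[-1,0,0,0.05,0,0,0]]])

```text
clock: 14.3
eef_pos: [546.9, -18.0, 94.1]
tcp_rot: [3.142, -0.003, -0.001]
contact_force: [-2.9, -0.1, 11.2]
opening: 0.002
```

Run:
```python
from h import *
s=r.sense();print(s["clock"],s["eef_pos"],s["tcp_rot"],s["contact_force"])
```

```text
14.3 [546.8817146  -17.98827171  94.1183792 ] [ 3.14155072e+00 -2.95159082e-03 -8.44934652e-04] [-2.92798717 -0.12183596 11.21467293]
```

Request:
apply_moves(targets=[[[-1,0,0,-1,0,0,0],[-1,0,0,-2.2,0,0,0],[-1,0,0,-4,0,0,0],[1,-0.1,0,-5.6,0,0,0.1],[1,-0.1,0,-5.6,0,0,0.1],[1,-0.1,0,-5.6,0,0,0.1],[1,-0.1,0,-5.6,0,0,0.1],[1,-0.1,0,-5.6,0,0,0.1]]])

```text
clock: 15.1
eef_pos: [545.2, -18.0, 149.2]
tcp_rot: [-3.142, -0.001, -0.003]
contact_force: [-0.8, -0.2, -0.5]
opening: 0.849
```

Run:
```python
from h import *
s=r.sense();print(s["clock"],s["opening"],s["contact_force"]); go(545.5,-18,85.3)
```

```text
15.1 0.8486474505429458 [-0.84333222 -0.20743682 -0.48120731]
shift cm [0.03 0.   6.39] turn deg [-0.   -0.08 -0.15]
```

Request:
apply_moves(targets=[[[0.7,0,0,2.5,0,0,-0.1],[0.7,0,0,5,0,0,-0.1],[0.7,0,0,6.3,0,0,-0.1],[0.7,0,0,6.4,0,0,-0.1],[-1,0,0,6.4,0,0,-0.1],[-1,0,0,6.4,0,0,-0.1],[-1,0,0,6.4,0,0,-0.1],[-1,0,0,6.4,0,0,-0.1]]], newtons=40)

```text
clock: 15.9
eef_pos: [545.9, -18.0, 86.0]
tcp_rot: [3.142, -0.003, -0.001]
contact_force: [-0.3, -0.8, 1.3]
opening: 0.338
```

Request:
apply_moves(targets=[[[-1,0,0,0,0,0,0],[-1,0,0,0,0,0,0]]])

```text
clock: 16.1
eef_pos: [546.1, -18.0, 86.4]
tcp_rot: [3.142, -0.004, -0.001]
contact_force: [0.5, 0.2, 0.3]
opening: 0.338
```

Request:
apply_moves(targets=[[[-1,0,0,-1,0,0,0],[-1,0,0,-2.5,0,0,0],[-1,0,0,-4.5,0,0,0],[-1,0,0,-7,0,0,0],[-1,0,0,-9,0,0,0],[-1,0,0,-10,0,0,0],[-1,0,0,-10,0,0,0]]])

```text
clock: 16.8
eef_pos: [546.5, -18.0, 188.0]
tcp_rot: [3.141, -0.006, -0.001]
contact_force: [-0.2, -0.1, -0.9]
opening: 0.338
```

Run:
```python
from h import *
s=r.sense();print(s["clock"],s["opening"],s["contact_force"]); go(534,-317,187)
```

```text
16.8 0.33836487397916953 [-0.20447405 -0.14605628 -0.90249493]
shift cm [-1.23 29.9   0.09] turn deg [ 0.01 -0.37 -0.05]
```

Request:
apply_moves(targets=[[[-1,-0.1,3,0,0,-0.3,0],[-1,-0.3,8,0,0,-0.4,0],[-1,-0.6,13,0,0,-0.4,0],[-1,-0.9,18,0,0,-0.4,0],[-1,-1.1,23,0,0,-0.4,0],[-1,-1.2,27.5,0,0,-0.4,0],[-1,-1.2,29.9,0,0,-0.4,0],[-1,-1.2,29.9,0,0,-0.4,0]]])

```text
clock: 17.6
eef_pos: [533.4, -320.0, 186.4]
tcp_rot: [3.141, 0.002, -0.004]
contact_force: [0.3, 0.6, -1.3]
opening: 0.334
```

Request:
apply_moves(targets=[[[-1,0,0,0,0,0,0],[-1,0,0,0,0,0,0]]])

```text
clock: 17.8
eef_pos: [532.8, -319.0, 185.3]
tcp_rot: [-3.141, 0.004, -0.004]
contact_force: [0.1, 0.7, -0.0]
opening: 0.337
```

Run:
```python
from h import *
g=wrist("pics/w7.png");print(g["s"]["clock"],g["s"]["eef_pos"],g["s"]["tcp_rot"])
im=cv2.cvtColor(g["pixels"],cv2.COLOR_RGB2GRAY).astype(float)
for n,X in (("1",[540.5,-198,27]),("2",[533.8,-267.1,27])):
    a,b=wproj(g,X).round().astype(int); h=11
    p=im[b-h:b+h+1,a-h:a+h+1]; w=np.clip(60-p,0,None);y,x=np.mgrid[b-h:b+h+1,a-h:a+h+1]
    c=(x*w).sum()/w.sum(),(y*w).sum()/w.sum(); print(n,(a,b),c,wcast(g,*c,26).round(1))
T=g["s"]["eef_pos"]
print([wproj(g,T+d).round(1) for d in ([0,15,-46],[15,0,-46],[-15,0,-46],[0,15,-34])])
z=cv2.resize(g["pixels"][90:290,215:415,::-1],(600,600),interpolation=cv2.INTER_CUBIC)
cv2.imwrite("pics/w7z.png",np.clip(z*1.5,0,255).astype(np.uint8))
```

```text
17.8 [ 532.79049972 -319.04885179  185.32787746] [-3.14060592  0.00353728 -0.0037891 ]
1 (np.int64(324), np.int64(61)) (np.float64(323.8204393505253), np.float64(66.51480420248329)) [ 540.4 -202.9   26. ]
2 (np.int64(317), np.int64(132)) (np.float64(317.8724832214765), np.float64(132.89261744966444)) [ 534.5 -267.8   26. ]
[array([316.2, 205.9]), array([339.1, 227.4]), array([293.6, 227.5]), array([316.2, 212.3])]
```

View pics/w7z.png

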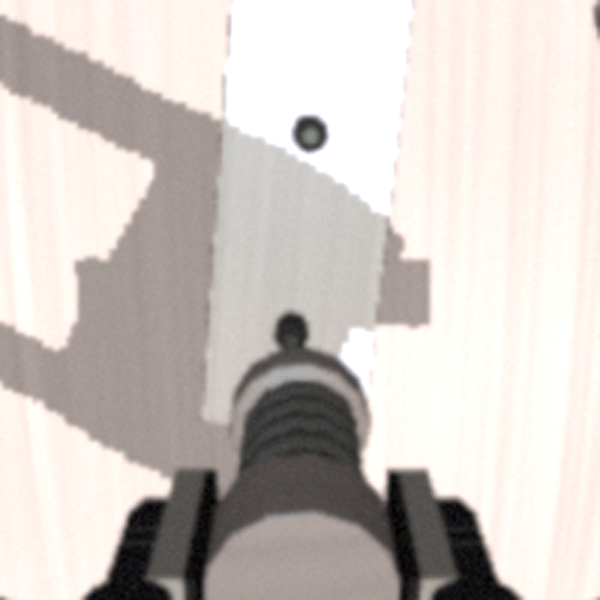

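Run:
```python
from h import *
go(534.7,-267.6,90)
```

```text
shift cm [ 0.18 -5.12  9.57] turn deg [-0.04  0.17 -0.18]
```

Request:
apply_moves(targets=[[[-1,0.2,-2.5,0,0,0.1,-0.2],[-1,0.2,-4.8,0,0,0.2,-0.2],[-1,0.2,-5.1,1,0,0.2,-0.2],[-1,0.2,-5.1,4,0,0.2,-0.2],[-1,0.2,-5.1,7.5,0,0.2,-0.2],[-1,0.2,-5.1,9.2,0,0.2,-0.2],[-1,0.2,-5.1,9.6,0,0.2,-0.2],[-1,0.2,-5.1,9.6,0,0.2,-0.2]]])

```text
clock: 18.65
eef_pos: [534.8, -267.4, 89.2]
tcp_rot: [-3.14, 0.001, 0.001]
contact_force: [-0.5, -1.0, -0.3]
opening: 0.342
```

Run:
```python
from h import *
print(r.sense()["contact_force"]);go(534.7,-267.6,67)
```

```text
[-0.49961646 -1.01495943 -0.30483355]
shift cm [-0.01  0.02  2.22] turn deg [-0.07  0.03  0.05]
```

Request:
apply_moves(targets=[[[-1,0,0,0.8,0,0,0],[-1,0,0,1.4,0,0,0],[-1,0,0,1.8,0,0,0],[-1,0,0,2.2,0,0,0],[-1,0,0,2.3,0,0,0],[-1,0,0,2.3,0,0,0]]])

```text
clock: 19.25
eef_pos: [534.9, -267.7, 66.2]
tcp_rot: [-3.141, 0.0, 0.001]
contact_force: [0.2, -1.0, -0.9]
opening: 0.338
```

Bottom is at about z=20, inside the spigot without contact. Continue down to about 57.7.

Request:
apply_moves(targets=[[[-1,0,0,0.4,0,0,0],[-1,0,0,0.65,0,0,0],[-1,0,0,0.8,0,0,0],[-1,0,0,0.85,0,0,0],[-1,0,0,0.85,0,0,0]]])

```text
clock: 19.75
eef_pos: [534.9, -267.8, 57.8]
tcp_rot: [-3.141, 0.0, 0.001]
contact_force: [-0.4, -2.1, 2.8]
opening: 0.337
```

Request:
apply_moves(targets=[[[0.3,0,0,0,0,0,0],[0.5,0,0,0,0,0,0],[0.6,0,0,0,0,0,0],[0.6,0,0,-1,0,0,0],[0.6,0,0,-4,0,0,0],[0.6,0,0,-8,0,0,0],[0.6,0,0,-12,0,0,0],[0.6,0,0,-13,0,0,0]]])

```text
clock: 20.55
eef_pos: [537.2, -268.9, 193.2]
tcp_rot: [3.139, -0.006, 0.001]
contact_force: [0.6, -0.5, -0.1]
opening: 0.801
```

Request:
apply_moves(targets=[[[0.6,-5,1,-3,0,0,0],[0.6,-8,2,-3,0,0,0],[0.6,-9,3,-3,0,0,0],[0.6,-9,3,-3,0,0,0],[0.6,-9,3,-3,0,0,0]]])

```text
clock: 21.05
eef_pos: [447.4, -299.0, 222.5]
tcp_rot: [3.139, -0.007, -0.0]
contact_force: [-0.2, 0.2, -0.3]
opening: 0.797
```

Run:
```python
from h import *
s=r.sense();print(s["clock"],s["eef_pos"],s["contact_force"])
f=r.grab_frame("scene");t=r.grab_frame("top"); g=wrist()
z1=cv2.resize(g["pixels"][40:300,215:475,::-1],(400,400),interpolation=cv2.INTER_CUBIC)
z2=cv2.resize(f["pixels"][120:320,140:340,::-1],(400,400),interpolation=cv2.INTER_CUBIC)
z3=cv2.resize(t["pixels"][160:240,155:515,::-1],(800,178),interpolation=cv2.INTER_CUBIC)
cv2.imwrite("pics/w8.png",np.clip(np.vstack([np.hstack([z1,z2]),z3])*1.4,0,255).astype(np.uint8))
```

```text
21.05 [ 447.38247785 -299.02598454  222.50248051] [-0.17187091  0.23612161 -0.27065959]
```

View pics/w8.png

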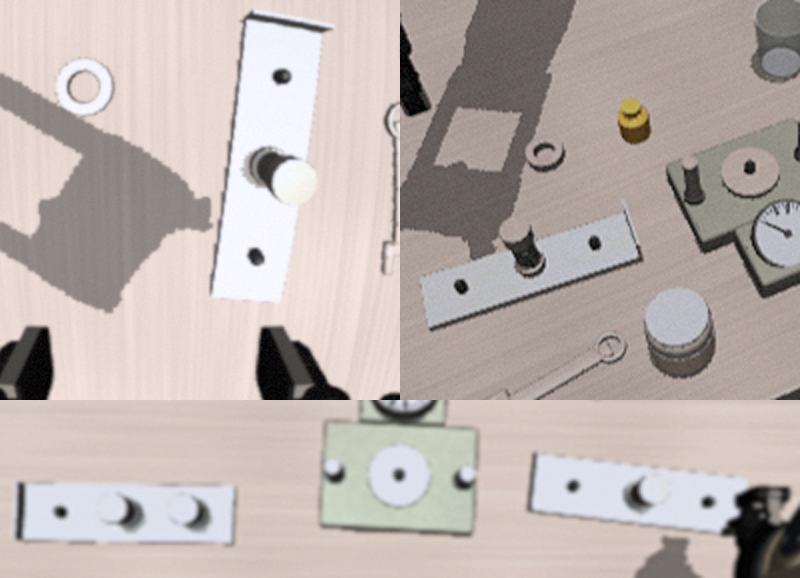

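```bash
python3 -c "
from rig import r
print(r.sign_off())"
```

```text
the job is handed in; nothing more can be done
None
```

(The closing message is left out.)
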